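Close the miniature-mask press mould on its dowels and hold it shut

TASK

A paper blank is lying in the bottom half of the little mask press mould. Take the top half off its wooden rest by its grip, match its green-marked brow end to the green-marked brow end of the bottom half, lower it over the two dowels and push it down against the sprung knock-out until you feel the two faces meet all round. Finish while still holding it pressed fully shut, and leave everything else on the bench where it is.

Things in the scene. Friction and masses are not known exactly. Their poses are not given: they have to be found in the camera images.
- bed: bottom half of the mould, fixed to the bench: grey-blue block 156 x 116 mm on a plywood board 200 x 150 x 18 mm. Its flat parting face lies 58 mm above the bench; in the middle a face-shaped cavity with a white paper mask blank; two upright steel dowels. Origin: middle of the board's underside; z up; x points along the long side to the brow end (green paint mark)
- bed_brow (a point): axis of the brow dowel (14 mm thick) at the height of the parting face, 62 mm from the bed's middle. It stands 34 mm above the parting face: straight for 22 mm, then tapered to a blunt tip 4 mm wide
- bed_chin (a point): axis of the chin dowel (10 mm thick) at the height of the parting face, 62 mm from the bed's middle on the other side; as tall and tapered as the brow dowel
- knockout (a joint): travel (m) of the sprung knock-out under the blank: 0 up, about 0.007 with the mould fully shut, 0.010 end stop. Its spring pushes back 8 N at first, 16 N when shut. The weight of the top half alone does not move it: laid on, it stays about 7 mm open; 8 to 12 N of push more closes it, then the faces meet hard
- top_half: loose top half, 0.5 to 0.7 kg: grey-blue plate 156 x 116 x 20 mm with two through holes and a face form reaching 22 mm below it; on its back a grip block. Lies level on its rest, form down. Origin: middle of the plate's underside (parting face); z up; x points to the brow end (green paint mark). Shut, its origin is 58 mm straight above the bed's origin and the x axes agree
- top_grip (a point): middle of the dark wooden grip block in the middle of the plate's back: 80 mm long (along x), 26 mm wide (along y), 42 mm high. This point is 41 mm above the plate's underside; the block's top 62 mm
- top_brow (a point): centre of the brow hole (16 mm wide, goes over the 14 mm dowel) at the plate's underside, 62 mm from the middle
- top_chin (a point): centre of the chin hole (12 mm wide, goes over the 10 mm dowel) at the plate's underside, 62 mm from the middle on the other side
- rest: wooden rest fixed to the bench: two battens 150 mm long, 16 mm wide and 40 mm high, 100 mm apart (middle to middle), that carry the top half by its long sides with the face form hanging between. Origin: middle of its underside; x along the battens
- jar_white: bystander: small paint jar with a white lid, 52 mm across, 63 mm high; origin at the middle of its underside
- jar_orange: bystander: small paint jar with an orange lid, 52 mm across, 63 mm high; origin at the middle of its underside
- tube_teal: bystander: teal paint tube lying flat, 151 x 40 x 27 mm, x from cap to crimped end; origin under its middle
- tube_red: bystander: red paint tube lying flat, 151 x 40 x 27 mm, x from cap to crimped end; origin under its middle
- brush: bystander: thin paint brush lying along its x, 180 mm long, 10 mm high; origin under its middle
- scissors: bystander: scissors with red handles lying along their x, 155 x 60 x 10 mm, points to +x; origin under the pivot
- water_cup: bystander: lilac rinsing cup 82 mm across and 95 mm high, with three brushes that stand up to 203 mm; origin at the middle of its underside
- mini_mask: bystander: finished miniature mask lying face up, 92 x 70 x 24 mm, white with green and orange diamonds; origin under its middle
Things that resemble listed ones, but are neither listed nor needed, are in the scene too. Leave any orange or yellow look-alike of the top_half alone.

How it is judged:
By the outcome, as a careful person would: the job done as asked, in the order asked, and still so for the second after the job is handed in, while the arm keeps its last pose, push and grip.
It also fails if it takes over 40 s, if anything falls off the work surface, if the arm or the gripper's body presses on something with over 40 N, if the wrist force passes 120 N, or if a joint passes its speed limit or range.

ROBOT

A 7-joint arm with a two-finger parallel gripper is mounted at the origin on the work surface. World frame = base frame: x ahead of the robot, y to its left, z up, the work surface at z = 0. Lengths are in m, angles in rad, forces in N, time in s.
With the tool pointing down it reaches from about 0.35 to 0.9 m from the base axis. Payload 8.1 kg.
Tool frame: the origin (TCP) lies at the very end of the fingers, on their centre line; the grasp point (between the pads) lies 19 mm behind it (env.grasp_offset is the distance from the TCP to the grasp point, in m); z points along the fingers, y is the line along which they close (so a half turn about z gives the same grasp; the last joint's range is limited). The gripper opens to 92 mm and grips with 3 to 60 N. Pads are 19 mm wide; open, the fingers measure 130 mm over their backs; the gripper's body (75 mm by 190 mm) begins 47 mm behind the grasp point.
Start: joints at [-1.343, 0.434, 0.025, 1.573, -0.012, 1.134, -0.075], TCP at [0.203, 0.591, 0.227] pointing down, gripper open.
Joint ranges: [-2.62, 2.62], [-0.44, 2.09], [-1.27, 1.32], [0.08, 2.57], [-1.32, 4.46], [0.12, 2], [-2.74, 2.74]. Speed limits (rad/s): [2.22, 2.22, 3.01, 3.01, 3.14, 3.14, 3.14].

INTERFACE

Orientations are given as a 3x3 rotation matrix whose columns are the frame's x, y, z axes.
In Python, from rig import sensors, vision, order, env gives the robot as it stands.
- The arm moves only by the shell command python3 -m jog 'ROWS' [FORCE]. ROWS is JSON, a list of rows, each a list of 7 numbers: the shift along the tool's x, y, z in mm, then the turn, a rotation vector about the tool's x, y, z in rad, then the opening, from 0 (shut) to 1 (fully open). In form: [[dx, dy, dz, ax, ay, az, hand], ...]. A call has 1 to 5 rows; each row is the pose to reach, as a shift and turn from the pose commanded when the call began, along the tool's axes at that moment; what a row does not reach only later rows make up. A row lasts 1/10 s, in which the tool goes at most 50 mm and 8.59 degrees, less where a joint would pass 70% of its speed; a pose out of reach is approached as far as the arm can. A call with a gripper value outside its range is refused whole. The fingers move at their own pace and stop on an object; FORCE is the grip in N (left out, the last holds). Time passes only in rows, so rows that repeat a pose let the fingers close. It gives the time, the measured TCP pose, the force, the opening and the grip force at its end, in the units of the state.
- sensors.get_state(): the state, without advancing time (a new reading comes with each control period).
- vision.snapshot(name): name is "scene" or "top" or "wrist"; returns a dict with "color" (384x512x3 uint8, red, green, blue), "fx", "fy", "cx", "cy" (pixels), "D" ([k1, k2, p1, p2, k3] as OpenCV has them; the pictures are not rectified), "pose" (4x4, takes a point from camera to world coordinates); the wrist camera has in their place "tool_from_camera" (4x4, takes a point from camera to tool coordinates, whose origin is the TCP and whose axes are the flange's). Camera axes: x right, y down, z forward; pixel columns grow to the right and rows downward; lengths in m; the calibration is good to about 2 mm. A picture is of the moment at which its call begins: read the wrist's pose just before it. There is no depth.
- order.hand_in(): hands the job in; it is judged then, once.
The state is a dict: "time": time; "q": joint angles; "joint_velocities": joint speeds; "effort": joint torques, N m; "ee_pos": TCP position; "tcp_rot": TCP orientation; "wrist_force": force on the tool from outside, world axes, zero at the start; "torque": the same for the moment, N m; "finger_gap": opening from 0.0 (shut) to 1.0 (fully open); "finger_force": force on a finger pad.
Only numpy, scipy, OpenCV 4.12 (cv2) and the standard library are available. Lean on these libraries where they do the work, as an engineer would, in place of code of your own. Each camera call takes 0.05 s, during which the arm holds its last target. There are 200 camera calls.

## Working session

There is one attempt and no reset: what is moved stays moved. The work goes in short steps, Python scripts to look and compute and a shell command to move; the robot and the scene stay as the last step left them, time stands still between calls to the robot, and variables do not carry over. Pictures are saved under pics/ and viewed, at most 10 in all, crops included, and the job is handed in when it is done.

```bash
mkdir -p pics; ls; python3 - <<'E'
from rig import sensors, vision
import cv2, pickle
d={}
for n in("top","scene"):
    s=vision.snapshot(n); d[n]=s
    cv2.imwrite(f"pics/{n}0.png",cv2.resize(s["color"][:,:,::-1],None,fx=1.5,fy=1.5,interpolation=cv2.INTER_CUBIC))
    print(n,s["fx"],s["fy"],s["cx"],s["cy"],s["D"],s["pose"].round(3).tolist())
pickle.dump(d,open("snap0.pkl","wb"))
st=sensors.get_state();print(st["time"],st["ee_pos"],st["tcp_rot"],st["finger_gap"],st["wrist_force"])
E
```

```text
pics
top 400.28119720230734 400.28119720230734 252.5475285032413 193.76850194156395 [-0.03955144  0.          0.          0.          0.        ] [[0.012, -0.994, 0.105, 0.447], [-1.0, -0.013, -0.008, -0.076], [0.009, -0.105, -0.994, 1.348], [0.0, 0.0, 0.0, 1.0]]
scene 434.5537778980165 434.5537778980165 253.59031863478128 187.13224461495804 [-0.0867982  0.         0.         0.         0.       ] [[0.739, 0.38, -0.557, 1.441], [0.674, -0.405, 0.618, -1.029], [0.01, -0.831, -0.555, 0.934], [0.0, 0.0, 0.0, 1.0]]
0.1 [0.20290656 0.59065244 0.22604506] [[-9.45753878e-01  3.24883796e-01 -3.48824751e-04]
 [ 3.24883964e-01  9.45752910e-01 -1.35766155e-03]
 [-1.11180216e-04 -1.39734125e-03 -9.99999018e-01]] 1.0003131710569977 [-0.02618963 -0.06009352  0.35879433]
```

View pics/top0.png

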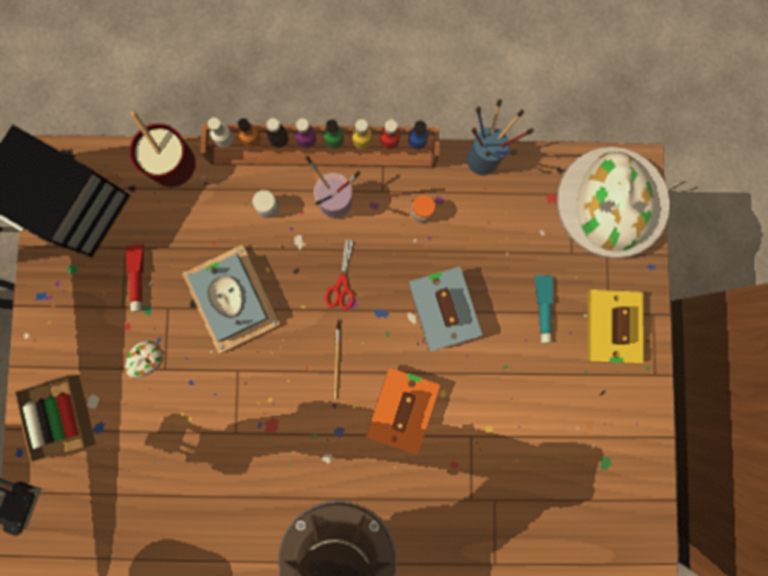

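View pics/scene0.png

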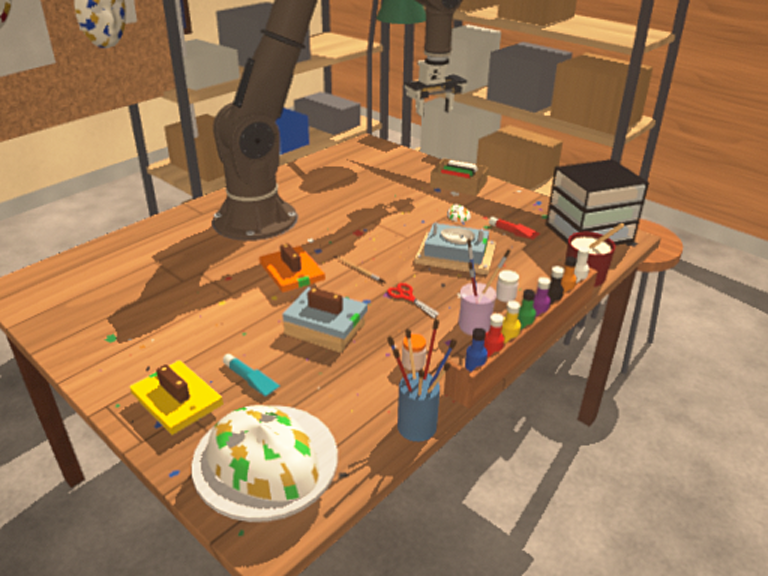

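The candidates for the top half, in top-picture pixels, are grey-blue (447,308), orange (405,410) and yellow (617,327). Only the grey-blue one fits: it has the right colour and sits on a wooden rest. The bed is at (230,297). The brow marks look to be at (435,275) and (212,265). I'll confirm with an enlarged crop.

```bash
python3 - <<'E'
import cv2, pickle, numpy as np
c=pickle.load(open("snap0.pkl","rb"))["top"]["color"][:,:,::-1]
a=c[158:242,115:195]; b=c[170:240,265:335]
f=lambda i:cv2.resize(i,None,fx=5,fy=5,interpolation=cv2.INTER_CUBIC)
A,B=f(a),f(b); o=np.zeros((420,750,3),np.uint8); o[:A.shape[0],:400]=A; o[:B.shape[0],400:750]=B
cv2.imwrite("pics/crop1.png",o)
E
```

```text
(no output)
```

View pics/crop1.png

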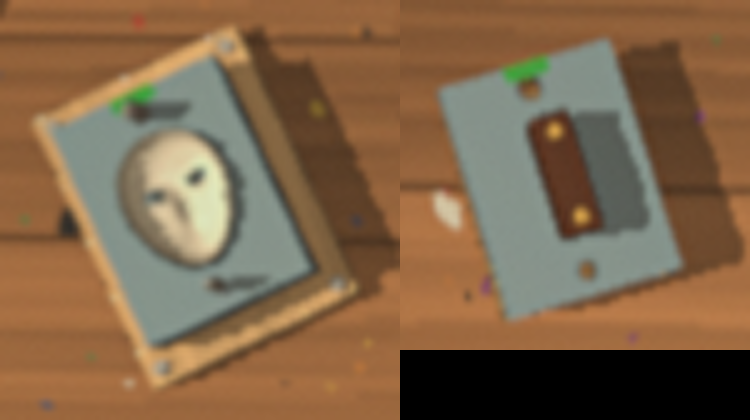

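The crop shows the bed on its board (left): block corners (52,128), (215,60), (315,270), (152,345), green mark at (132,100), dowels near (140,112) and (218,285). The grey-blue top half is on the right: corners (440,90), (610,40), (683,268), (508,320), green mark at (527,70), holes (530,90) and (587,270), with a wooden grip. This is the right one.

```bash
cat > h.py <<'E'
import numpy as np, cv2
def ray(s,uv,z,pose=None):
    K=np.array([[s["fx"],0,s["cx"]],[0,s["fy"],s["cy"]],[0,0,1]])
    T=s["pose"] if pose is None else pose
    n=cv2.undistortPoints(np.array(uv,float).reshape(-1,1,2),K,s["D"]).reshape(-1,2)
    d=np.c_[n,np.ones(len(n))]@T[:3,:3].T; o=T[:3,3]
    return o+d*((z-o[2])/d[:,2])[:,None]
def wrist():
    from rig import sensors,vision
    st=sensors.get_state(); s=vision.snapshot("wrist")
    T=np.eye(4);T[:3,:3]=st["tcp_rot"];T[:3,3]=st["ee_pos"]
    s["pose"]=T@s["tool_from_camera"]; return st,s
def fit(P,L,W): # corners TL,TR,BR,BL seen with brow up: brow-left, brow-right, chin-right, chin-left
    M=np.array([[L,W],[L,-W],[-L,-W],[-L,W]])/2
    c=P[:,:2].mean(0);q=P[:,:2]-c
    th=np.arctan2((M[:,0]*q[:,1]-M[:,1]*q[:,0]).sum(),(M*q).sum())
    R=np.array([[np.cos(th),-np.sin(th)],[np.sin(th),np.cos(th)]])
    return c,th,(np.abs(q-M@R.T)).max()
E
python3 - <<'E'
import pickle;from h import *
s=pickle.load(open("snap0.pkl","rb"))["top"]
A=lambda p,ox,oy,dx=0:(np.array(p)-[dx,0]+.5)/5-.5+[ox,oy]
bed=ray(s,A([(52,128),(215,60),(315,270),(152,345)],115,158),.058);print("bed",fit(bed,.156,.116))
t=ray(s,A([(440,90),(610,40),(683,268),(508,320)],265,170,400),.060);print("top",fit(t,.156,.116))
g=ray(s,A([(528,125),(568,110),(603,228),(563,240)],265,170,400),.102);print("grip",fit(g,.08,.026))
h=ray(s,A([(530,90),(587,270)],265,170,400),.060);print("holes",h[:,:2],h.mean(0),np.arctan2(*(h[0]-h[1])[[1,0]]))
from rig import sensors; st=sensors.get_state();R=st["tcp_rot"];print(st["ee_pos"],np.arctan2(R[1,0],R[0,0]))
for n,c,th in(("g",fit(g,.08,.026)[0],fit(t,.156,.116)[1]),("bed",)+fit(bed,.156,.116)[:2]):
    d=np.r_[c,.3]-st["ee_pos"];print(n,(R.T@d*1000).round(1))
s=sensors.__class__
from rig import vision;w=vision.snapshot("wrist");print(w["tool_from_camera"].round(3).tolist(),w["fx"])
E
```

```text
bed (array([0.56735341, 0.2425213 ]), np.float64(0.4572604253241507), np.float64(0.003517898939881997))
top (array([ 0.54825469, -0.22843098]), np.float64(0.30011672403955214), np.float64(0.001129495775741736))
grip (array([ 0.54703769, -0.22670071]), np.float64(0.2978134711006478), np.float64(0.0029328101916425223))
holes [[ 0.60580891 -0.20869243]
 [ 0.48964399 -0.24572724]] [ 0.54772645 -0.22720983  0.06      ] 0.3086252090014249
[0.20290656 0.59065244 0.22604506] 2.8107036176828477
g [-591.  -661.3  -73. ]
bed [-457.8 -210.9  -73.6]
[[-0.0, -0.964, -0.266, 0.071], [1.0, 0.0, -0.001, -0.001], [0.001, -0.266, 0.964, -0.157], [0.0, 0.0, 0.0, 1.0]] 305.1926642835789
```

```bash
cat > rel.py <<'E'
import sys,numpy as np
from rig import sensors
# usage: rel.py x y z yaw : shift in tool axes and turn to reach it, level
st=sensors.get_state();R=st["tcp_rot"];x,y,z,w=map(float,sys.argv[1:5])
G=np.array([[np.cos(w),np.sin(w),0],[np.sin(w),-np.cos(w),0],[0,0,-1]])
from scipy.spatial.transform import Rotation as Ro
print("t",round(st["time"],2),"shift",(R.T@(np.array([x,y,z])-st["ee_pos"])*1000).round(1),"turn",Ro.from_matrix(R.T@G).as_rotvec().round(4),"q",st["q"].round(2),"F",st["wrist_force"].round(2))
E
python3 -m jog '[[-591,-661,0,0,0,2.51,1],[-591,-661,0,0,0,2.51,1],[-591,-661,0,0,0,2.51,1],[-591,-661,0,0,0,2.51,1],[-591,-661,0,0,0,2.51,1]]'; python3 rel.py 0.5475 -0.2277 0.22 0.302
```

```text
time: 0.65
ee_pos: [0.3004, 0.3587, 0.2266]
tcp_rot: [[-0.465, 0.885, -0.0], [0.885, 0.465, 0.0], [0.0, -0.0, -1.0]]
wrist_force: [1.5, 0.1, -0.6]
finger_gap: 0.999
finger_force: 0.0
t 0.65 shift [-634.   -54.1    6.5] turn [-2.0000e-04 -1.0000e-04  1.7526e+00] q [-1.19  0.17  0.23  1.96 -0.05  1.02 -0.45] F [ 1.54  0.12 -0.58]
```

```bash
python3 -m jog '[[-634,-54,6,0,0,1.75,1],[-634,-54,6,0,0,1.75,1],[-634,-54,6,0,0,1.75,1],[-634,-54,6,0,0,1.75,1],[-634,-54,6,0,0,1.75,1]]' >/dev/null; python3 rel.py 0.5475 -0.2277 0.22 0.302
```

```text
t 1.15 shift [-305.1  237.2    4.3] turn [-2.0000e-04 -8.0000e-04  1.0029e+00] q [-0.91  0.09  0.51  2.07 -0.05  0.99 -0.64] F [ 0.85  1.39 -0.07]
```

```bash
python3 -m jog '[[-305,237,4,0,0,1.003,1],[-305,237,4,0,0,1.003,1],[-305,237,4,0,0,1.003,1],[-305,237,4,0,0,1.003,1],[-305,237,4,0,0,1.003,1]]' >/dev/null; python3 rel.py 0.5475 -0.2277 0.22 0.302
```

```text
t 1.65 shift [-23.4 134.6   1.9] turn [-1.000e-04 -7.000e-04  2.533e-01] q [-0.52  0.29  0.79  1.91 -0.24  1.04 -0.65] F [ 1.09  0.84 -0.04]
```

```bash
python3 -m jog '[[-23,134.5,2,0,0,0.253,1],[-23,134.5,2,0,0,0.253,1],[-23,134.5,2,0,0,0.253,1],[-23,134.5,2,0,0,0.253,1],[-23,134.5,2,0,0,0.253,1]]' >/dev/null; python3 rel.py 0.5475 -0.2277 0.22 0.302
python3 - <<'E'
from h import *; import pickle
st,s=wrist();pickle.dump((st,s),open("w1.pkl","wb"))
cv2.imwrite("pics/w1.png",cv2.resize(s["color"][:,:,::-1],None,fx=1.5,fy=1.5,interpolation=cv2.INTER_CUBIC))
E
```

```text
t 2.15 shift [-0.6  1.4 -0.8] turn [-0.0003  0.0012  0.0039] q [-0.26  0.47  0.82  1.71 -0.38  1.13 -0.59] F [0.95 1.6  0.01]
```

View pics/w1.png

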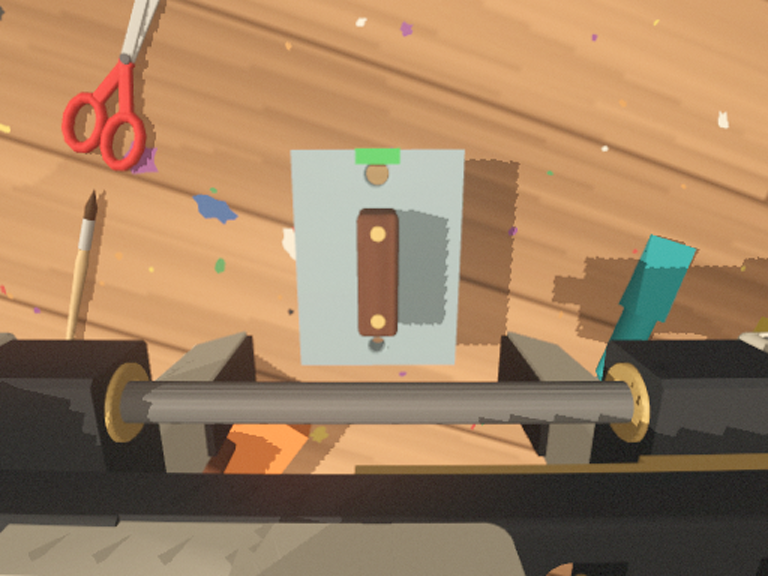

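The wrist view shows the plate's corners at (291,151), (464,150), (456,364) and (302,364). The brow hole is at (376,173) and the grip spans (358..397, 209..335). The fingers straddle it.

```bash
python3 - <<'E'
import pickle;from h import *
st,s=pickle.load(open("w1.pkl","rb"))
A=lambda p:(np.array(p)+.5)/1.5-.5
t=ray(s,A([(291,150.5),(464,149.5),(456,364),(302,364)]),.060);print("top",fit(t,.156,.116))
h=ray(s,A([(376,173.5)]),.060);print("brow hole",h)
g=ray(s,A([(358,213),(397,213),(397,335),(358,335)]),.102);print("grip",fit(g,.08,.026))
E
python3 rel.py 0.5475 -0.2277 0.22 0.302
```

```text
top (array([ 0.54917684, -0.22814278]), np.float64(0.3118436528453556), np.float64(0.0008633632057764989))
brow hole [[ 0.6079449  -0.20791125  0.06      ]]
grip (array([ 0.55043029, -0.22706838]), np.float64(0.3062428501708058), np.float64(0.0016414622617302935))
t 2.2 shift [-1.1  2.7 -0.8] turn [-0.0011  0.0008  0.0058] q [-0.26  0.47  0.82  1.71 -0.38  1.13 -0.59] F [0.37 0.07 0.29]
```

```bash
python3 rel.py 0.549 -0.2275 0.066 0.309
```

```text
t 2.2 shift [  0.5   3.1 153.2] turn [-0.0011  0.0008 -0.0012] q [-0.26  0.47  0.82  1.71 -0.38  1.13 -0.59] F [0.37 0.07 0.29]
```

```bash
python3 -m jog '[[0.5,3,40,-0.001,0.001,-0.001,1],[0.5,3,80,-0.001,0.001,-0.001,1],[0.5,3,115,-0.001,0.001,-0.001,1],[0.5,3,140,-0.001,0.001,-0.001,1],[0.5,3,152,-0.001,0.001,-0.001,1]]' >/dev/null;python3 -m jog '[[0,0,0,0,0,0,1],[0,0,0,0,0,0,1]]' >/dev/null; python3 rel.py 0.549 -0.2275 0.066 0.309
```

```text
t 2.9 shift [-1.  -0.6  2.9] turn [ 0.0015 -0.0021  0.0006] q [-0.16  0.64  0.69  1.86 -0.54  0.84 -0.45] F [-0.01  0.01  0.23]
```

```bash
python3 -m jog '[[-1,-0.6,3,0.0015,-0.002,0,1],[-1,-0.6,3,0.0015,-0.002,0,0.4],[-1,-0.6,3,0.0015,-0.002,0,0.1],[-1,-0.6,3,0.0015,-0.002,0,0],[-1,-0.6,3,0.0015,-0.002,0,0]]' 15 >/dev/null;python3 -m jog '[[0,0,0,0,0,0,0],[0,0,0,0,0,0,0],[0,0,0,0,0,0,0],[0,0,0,0,0,0,0],[0,0,0,0,0,0,0]]' 55; python3 rel.py 0.549 -0.2275 0.066 0.309
```

```text
time: 3.9
ee_pos: [0.5482, -0.2274, 0.0647]
tcp_rot: [[0.953, 0.304, -0.001], [0.304, -0.953, 0.001], [-0.001, -0.001, -1.0]]
wrist_force: [-0.1, 1.1, 0.1]
finger_gap: 0.279
finger_force: 55.0
t 3.9 shift [ 0.8  0.3 -1.3] turn [-0.0013  0.0011 -0.0002] q [-0.16  0.65  0.69  1.86 -0.54  0.83 -0.45] F [-0.12  1.15  0.1 ]
```

```bash
python3 -m jog '[[0,0,-5,0,0,0,0],[0,0,-20,0,0,0,0],[0,0,-50,0,0,0,0],[0,0,-85,0,0,0,0],[0,0,-120,0,0,0,0]]'; python3 -m jog '[[0,0,-30,0,0,0,0],[0,0,-55,0,0,0,0],[0,0,-70,0,0,0,0],[0,0,-76,0,0,0,0],[0,0,-76,0,0,0,0]]'; python3 rel.py 0.5974 0.0456 0.26 0.457
```

```text
time: 4.4
ee_pos: [0.5478, -0.228, 0.1867]
tcp_rot: [[0.953, 0.303, -0.002], [0.303, -0.953, 0.0], [-0.002, -0.001, -1.0]]
wrist_force: [0.9, 0.3, -5.4]
finger_gap: 0.286
finger_force: 55.0
time: 4.9
ee_pos: [0.5485, -0.2281, 0.2616]
tcp_rot: [[0.953, 0.304, 0.0], [0.304, -0.953, 0.0], [0.0, -0.0, -1.0]]
wrist_force: [-0.2, 0.5, -6.1]
finger_gap: 0.28
finger_force: 55.0
t 4.9 shift [ 129.7 -245.9    1.7] turn [-0.     -0.     -0.1485] q [-0.27  0.44  0.85  1.65 -0.35  1.21 -0.61] F [-0.23  0.5  -6.15]
```

```bash
python3 -m jog '[[9,-18,1,0,0,-0.02,0],[26,-50,1,0,0,-0.04,0],[45,-86,1,0,0,-0.06,0],[64,-122,1,0,0,-0.08,0],[83,-158,1,0,0,-0.1,0]]' >/dev/null; python3 rel.py 0.5974 0.0456 0.26 0.457
```

```text
t 5.4 shift [ 55.2 -80.8  -1.4] turn [-0.0015  0.0028 -0.048 ] q [-0.57  0.41  0.81  1.68 -0.32  1.19 -0.84] F [ 0.66 -0.37 -5.08]
```

```bash
python3 -m jog '[[22,-35,0,0,0,-0.02,0],[40,-60,0,0,0,-0.04,0],[50,-76,0,0,0,-0.048,0],[54,-80,0,0,0,-0.048,0],[54,-80,0,0,0,-0.048,0]]' >/dev/null; python3 -m jog '[[0,0,0,0,0,0,0],[0,0,0,0,0,0,0]]' >/dev/null; python3 rel.py 0.5974 0.0456 0.26 0.457
python3 - <<'E'
from h import *; import pickle
st,s=wrist();pickle.dump((st,s),open("w2.pkl","wb"))
cv2.imwrite("pics/w2.png",cv2.resize(s["color"][:,:,::-1],None,fx=1.5,fy=1.5,interpolation=cv2.INTER_CUBIC))
E
```

```text
t 6.1 shift [ 2.5 -4.5 -0.1] turn [-0.0001  0.0011 -0.0035] q [-0.69  0.44  0.79  1.64 -0.32  1.21 -0.95] F [-0.04 -0.44 -5.89]
```

View pics/w2.png

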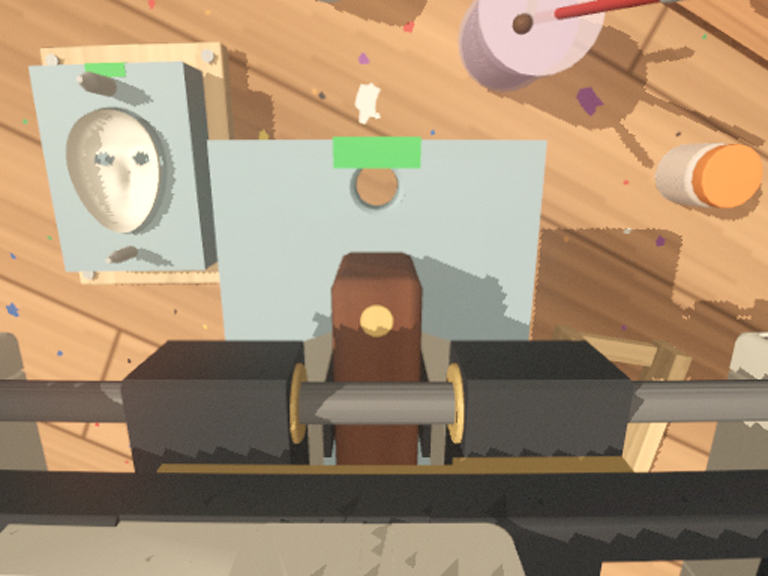

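The wrist view shows the bed clear at the left: block corners about (30,67), (184,62), (206,270), (66,271). The held plate has front corners (208,140) and (546,140), with its brow hole at (376,185). I'll enlarge both to read them finely.

```bash
python3 - <<'E'
from h import *; import pickle
st,s=pickle.load(open("w2.pkl","rb"));c=s["color"][:,:,::-1]
f=lambda i,k:cv2.resize(i,None,fx=k,fy=k,interpolation=cv2.INTER_CUBIC)
A=f(c[36:186,15:147],4) # 600 x 528
B=f(c[85:235,136:204],4) # left plate edge, hole... 
cv2.imwrite("pics/w2bed.png",A)
C=f(c[85:165,130:375],3.2);cv2.imwrite("pics/w2top.png",C);print(A.shape,C.shape)
E
```

```text
(600, 528, 3) (256, 784, 3)
```

View pics/w2bed.png

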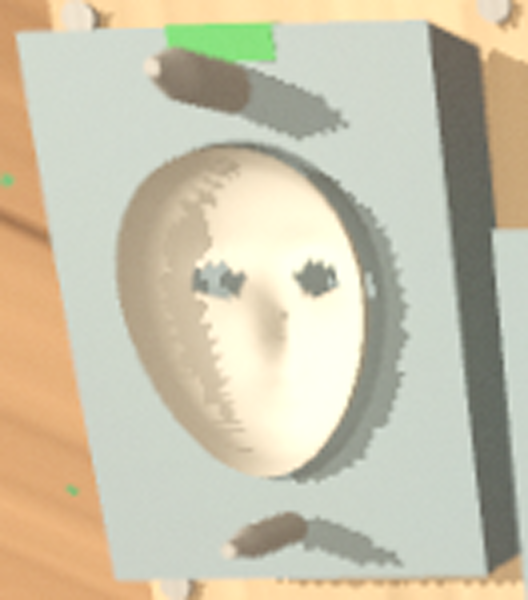

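View pics/w2top.png

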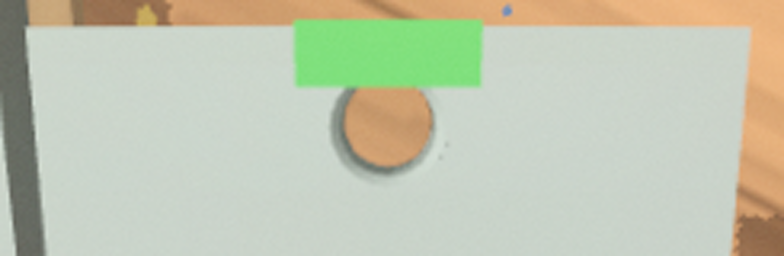

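```bash
python3 - <<'E'
import pickle;from h import *
st,s=pickle.load(open("w2.pkl","rb"))
A=lambda p,k,ox,oy:(np.array(p,float)+.5)/k-.5+[ox,oy]
R=st["tcp_rot"];p=st["ee_pos"]
T=lambda P:((P-p)@R*1000)
bedc=ray(s,A([(17,33),(430,21),(487,575),(115,579)],4,15,36),.058)
c,th,e=fit(bedc,.156,.116);print("bed corners",c,th,e)
d=ray(s,A([(153,66),(231,551)],4,15,36),.092);v=d[0]-d[1]
print("dowel tips",d.mean(0),np.arctan2(v[1],v[0]),np.hypot(*v[:2]))
zt=p[2]-.0047
e=ray(s,A([(27,27),(750,27)],3.2,130,85),zt);h=ray(s,A([(383.5,130)],3.2,130,85),zt)
for n,q in(("edge",e),("hole",h)):print(n,T(q).round(2))
q=T(e);print("width",np.hypot(*(q[0]-q[1])[:2]),"tool yaw",np.arctan2(R[1,0],R[0,0]))
E
```

```text
bed corners [0.56816682 0.2449181 ] 0.4608954273499734 0.0005173872959254727
dowel tips [0.56834269 0.24472292 0.092     ] 0.46603753693644806 0.12413048150065795
edge [[ 78.63 -56.31   4.62]
 [ 78.61  58.79   4.61]]
hole [[62.35  0.43  4.63]]
width 115.10671469623671 tool yaw 0.4535131508458659
```

```bash
python3 rel.py 0.5675 0.2453 0.2 0.463
```

```text
t 6.15 shift [  63.1 -196.8   59.9] turn [-0.0003  0.001  -0.0091] q [-0.69  0.44  0.79  1.64 -0.32  1.21 -0.95] F [ 0.13 -0.44 -5.54]
```

```bash
python3 -m jog '[[7,-20,0,0,0.001,-0.009,0],[20,-60,5,0,0.001,-0.009,0],[35,-105,20,0,0.001,-0.009,0],[48,-148,40,0,0.001,-0.009,0],[58,-180,55,0,0.001,-0.009,0]]' >/dev/null; python3 -m jog '[[5,-16,5,0,0,0,0],[5,-16,5,0,0,0,0],[5,-16,5,0,0,0,0],[5,-16,5,0,0,0,0]]' >/dev/null; python3 rel.py 0.5675 0.2453 0.125 0.463
```

```text
t 7.05 shift [-0.3 -1.3 75.7] turn [ 0.0003 -0.0011 -0.0003] q [-0.98  0.52  0.73  1.67 -0.38  1.11 -1.24] F [-0.3  -1.27 -5.43]
```

```bash
python3 -m jog '[[-0.3,-1.3,15,0,-0.001,0,0],[-0.3,-1.3,40,0,-0.001,0,0],[-0.3,-1.3,60,0,-0.001,0,0],[-0.3,-1.3,71,0,-0.001,0,0],[-0.3,-1.3,75,0,-0.001,0,0]]' >/dev/null; python3 -m jog '[[0,0,0,0,0,0,0],[0,0,0,0,0,0,0],[0,0,0,0,0,0,0]]' >/dev/null; python3 rel.py 0.5675 0.2453 0.125 0.463
python3 - <<'E'
from h import *; import pickle
st,s=wrist();pickle.dump((st,s),open("w3.pkl","wb"));c=s["color"][:,:,::-1]
print(st["ee_pos"])
cv2.imwrite("pics/w3.png",cv2.resize(c[75:195,170:330],None,fx=5,fy=5,interpolation=cv2.INTER_CUBIC))
E
```

```text
t 7.85 shift [-0.7  2.3  0.8] turn [-0.0007 -0.0008  0.0027] q [-0.95  0.59  0.68  1.75 -0.44  0.96 -1.19] F [ 0.79  0.16 -5.59]
[0.56705824 0.24768403 0.12580613]
```

View pics/w3.png

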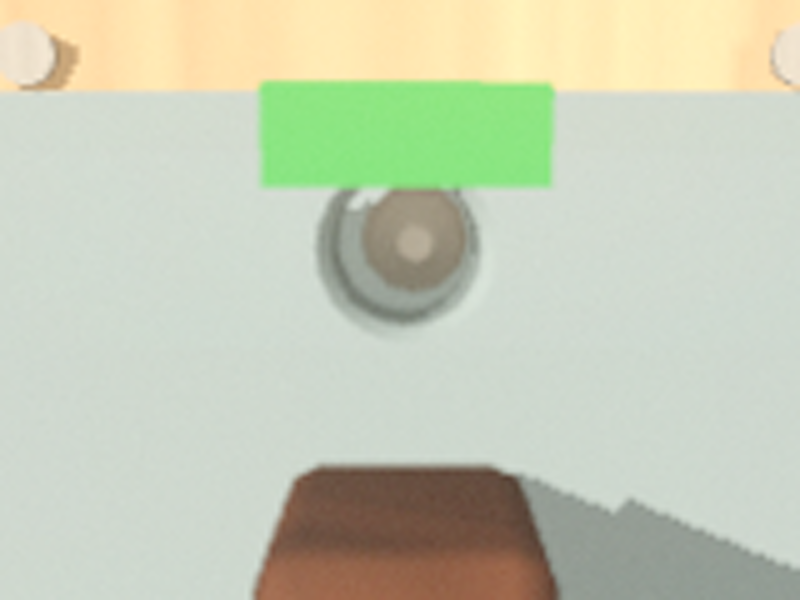

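The dowel tip shows through the brow hole at (413,243), with the hole's lower rim centred at about (405,252). The alignment is within about 1 mm and needs roughly +1 mm along tool y. I'll descend onto the tapers.

```bash
python3 -m jog '[[0.2,1.2,0,0,0,0.002,0],[0.2,1.2,8,0,0,0.002,0],[0.2,1.2,15,0,0,0.002,0],[0.2,1.2,18,0,0,0.002,0],[0.2,1.2,18,0,0,0.002,0]]'; python3 -m jog '[[0,0,0,0,0,0,0],[0,0,0,0,0,0,0]]' ; python3 rel.py 0.5675 0.2453 0.0827 0.463; python3 -c "
from rig import sensors;print(sensors.get_state()['torque'].round(3))"
```

```text
time: 8.4
ee_pos: [0.5665, 0.2464, 0.1059]
tcp_rot: [[0.894, 0.447, -0.002], [0.447, -0.894, -0.001], [-0.002, -0.001, -1.0]]
wrist_force: [0.2, -0.1, -5.9]
finger_gap: 0.282
finger_force: 55.0
time: 8.6
ee_pos: [0.5673, 0.2466, 0.107]
tcp_rot: [[0.894, 0.447, -0.001], [0.447, -0.894, 0.0], [-0.001, -0.001, -1.0]]
wrist_force: [-0.3, -0.8, -5.5]
finger_gap: 0.279
finger_force: 55.0
t 8.6 shift [-0.4  1.2 24.3] turn [-0.0006  0.0005  0.0006] q [-0.93  0.61  0.67  1.76 -0.46  0.93 -1.18] F [-0.33 -0.79 -5.52]
[-0.102  0.135  0.018]
```

```bash
python3 -m jog '[[0,0.4,2,0,0,0,0],[0,0.4,4,0,0,0,0],[0,0.4,6,0,0,0,0],[0,0.4,8,0,0,0,0],[0,0.4,8,0,0,0,0]]'|sed -n '2p;4p'; python3 -m jog '[[0,0,2,0,0,0,0],[0,0,3,0,0,0,0],[0,0,3,0,0,0,0]]'|sed -n '2p;4p' ; python3 rel.py 0.5675 0.2453 0.0827 0.463; python3 -c "
from rig import sensors;print(sensors.get_state()['torque'].round(3))"
```

```text
ee_pos: [0.567, 0.2461, 0.0985]
wrist_force: [1.0, 0.0, -5.8]
ee_pos: [0.5672, 0.2462, 0.0957]
wrist_force: [-0.4, -0.1, -5.0]
t 9.4 shift [-0.1  0.9 13. ] turn [-0.0007  0.0011  0.0007] q [-0.93  0.63  0.66  1.77 -0.47  0.91 -1.17] F [-0.36 -0.06 -4.98]
[-0.04   0.201  0.006]
```

```bash
for i in 1; do python3 -m jog '[[0,0.2,2,0,0,0,0],[0,0.2,4,0,0,0,0],[0,0.2,6,0,0,0,0],[0,0.2,7,0,0,0,0],[0,0.2,7,0,0,0,0]]'|sed -n '2p;4p'; python3 -m jog '[[0,0,1,0,0,0,0],[0,0,2,0,0,0,0],[0,0,3,0,0,0,0],[0,0,3,0,0,0,0]]'|sed -n '2p;4p'; done ; python3 rel.py 0.5675 0.2453 0.0827 0.463; python3 -c "
from rig import sensors;print(sensors.get_state()['torque'].round(3))"
```

```text
ee_pos: [0.5674, 0.246, 0.0893]
wrist_force: [-3.5, -0.8, 1.9]
ee_pos: [0.5674, 0.2461, 0.0861]
wrist_force: [-3.1, -1.0, 5.8]
t 10.3 shift [-0.3  0.7  3.4] turn [-0.0008  0.0006  0.0007] q [-0.92  0.64  0.65  1.78 -0.48  0.89 -1.16] F [-3.13 -0.96  5.77]
[-0.262  1.034  0.017]
```

```bash
python3 -m jog '[[0,0.2,0.7,0,0,0,0],[0,0.2,1.4,0,0,0,0],[0,0.2,2,0,0,0,0],[0,0.2,2,0,0,0,0]]'|sed -n '2p;4p'; python3 -m jog '[[0,0,0.5,0,0,0,0],[0,0,1,0,0,0,0],[0,0,1,0,0,0,0],[0,0,1,0,0,0,0]]'|sed -n '2p;4p'; python3 -m jog '[[0,0,0.4,0,0,0,0],[0,0,0.8,0,0,0,0],[0,0,0.8,0,0,0,0]]'|sed -n '2p;4p'; python3 rel.py 0.5675 0.2453 0.0827 0.463; python3 -c "
from rig import sensors;print(sensors.get_state()['torque'].round(3))"
```

```text
ee_pos: [0.5675, 0.246, 0.0843]
wrist_force: [-3.2, -0.5, 7.4]
ee_pos: [0.5675, 0.246, 0.0834]
wrist_force: [-4.8, 0.4, 9.6]
ee_pos: [0.5674, 0.246, 0.0828]
wrist_force: [-4.5, -1.1, 10.1]
t 11.4 shift [-0.3  0.6  0.1] turn [-0.0013  0.0005  0.0008] q [-0.92  0.64  0.65  1.78 -0.49  0.88 -1.16] F [-4.48 -1.13 10.09]
[-0.301  1.493  0.031]
```

```bash
for z in 1; do python3 -m jog '[[-0.3,0,0.4,0,0,0,0],[-0.3,0,0.8,0,0,0,0],[-0.3,0,0.8,0,0,0,0]]'|sed -n '2p;4p'; python3 -m jog '[[0,0,0.4,0,0,0,0],[0,0,0.8,0,0,0,0],[0,0,0.8,0,0,0,0]]'|sed -n '2,4p'; done; python3 rel.py 0.5675 0.2453 0.0827 0.463;  python3 -c "
from rig import sensors;print(sensors.get_state()['torque'].round(3))"
```

```text
ee_pos: [0.5674, 0.246, 0.0827]
wrist_force: [-8.0, -0.7, 17.7]
ee_pos: [0.5674, 0.246, 0.0827]
tcp_rot: [[0.894, 0.447, -0.0], [0.447, -0.894, 0.002], [0.001, -0.002, -1.0]]
wrist_force: [-11.8, -1.7, 26.0]
t 12.0 shift [-0.3  0.7 -0. ] turn [-0.0021 -0.0005  0.0008] q [-0.92  0.64  0.64  1.78 -0.49  0.88 -1.16] F [-11.85  -1.75  25.97]
[-0.76   2.486  0.056]
```

```bash
python3 -m jog '[[-0.4,-0.2,0,0,0,0,0],[-0.8,-0.4,0,0,0,0,0],[-0.8,-0.4,0,0,0,0,0],[-0.8,-0.4,0,0,0,0,0]]'|sed -n '2,5p'; python3 rel.py 0.5675 0.2453 0.0827 0.463;  python3 -c "
from rig import sensors;print(sensors.get_state()['torque'].round(3))"
```

```text
ee_pos: [0.5675, 0.246, 0.0827]
tcp_rot: [[0.894, 0.447, 0.001], [0.447, -0.894, 0.002], [0.002, -0.001, -1.0]]
wrist_force: [-6.6, -2.2, 22.9]
finger_gap: 0.28
t 12.4 shift [-0.3  0.7 -0. ] turn [-0.0013 -0.0021  0.0007] q [-0.92  0.64  0.65  1.78 -0.49  0.88 -1.16] F [-6.6  -2.16 22.92]
[-0.638  1.977  0.039]
```

```bash
python3 -m jog '[[-0.2,-0.2,0.3,-0.001,-0.002,0,0],[-0.4,-0.3,0.6,-0.001,-0.004,0,0],[-0.4,-0.3,0.6,-0.001,-0.004,0,0],[-0.4,-0.3,0.6,-0.001,-0.004,0,0],[-0.4,-0.3,0.6,-0.001,-0.004,0,0]]'|sed -n '2,5p'; python3 rel.py 0.5675 0.2453 0.0827 0.463;  python3 - <<'E'
from rig import sensors;print(sensors.get_state()['torque'].round(3))
from h import *
st,s=wrist();c=s["color"][:,:,::-1]
cv2.imwrite("pics/w4.png",cv2.resize(c[60:240,100:410],None,fx=2.5,fy=2.5,interpolation=cv2.INTER_CUBIC))
E
```

```text
ee_pos: [0.5674, 0.246, 0.0827]
tcp_rot: [[0.895, 0.447, -0.001], [0.447, -0.895, -0.0], [-0.001, -0.0, -1.0]]
wrist_force: [-8.2, -2.8, 27.0]
finger_gap: 0.284
t 12.9 shift [-0.2  0.7 -0. ] turn [-0.0003  0.001   0.0003] q [-0.92  0.64  0.65  1.78 -0.49  0.88 -1.16] F [-8.17 -2.8  27.02]
[-0.435  1.897  0.092]
```

View pics/w4.png

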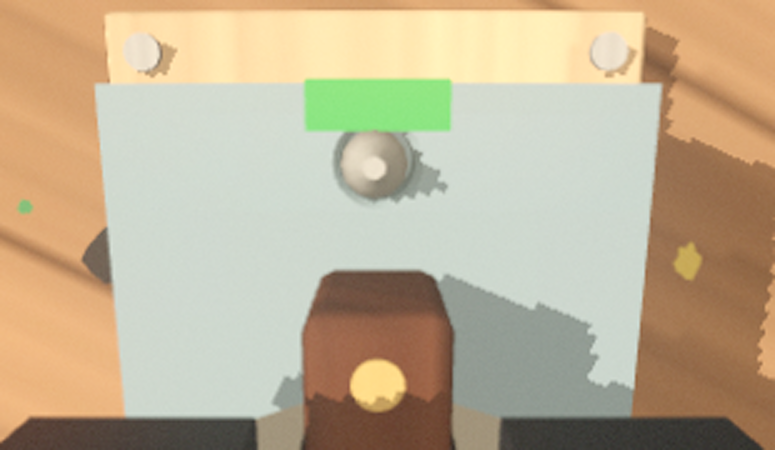

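The brow dowel stands through the brow hole at (374,165), and the plate lies square over the bed. The height stayed at 82.7 mm while the push rose from 10 to 27 N, so the faces are shut hard.

```bash
python3 -m jog '[[0,0,0,0,0,0,0],[0,0,0,0,0,0,0],[0,0,0,0,0,0,0]]'|sed -n '2,5p'; python3 -c "
from rig import order;print(order.hand_in())"
```

```text
ee_pos: [0.5675, 0.246, 0.0827]
tcp_rot: [[0.895, 0.447, -0.001], [0.447, -0.895, -0.0], [-0.001, -0.0, -1.0]]
wrist_force: [-7.6, -3.1, 27.6]
finger_gap: 0.283
the job is handed in; nothing more can be done
None
```

The top half is on both dowels, green brow mark to green brow mark, and I handed the job in after about 13 s with the arm still pressing it fully shut at about 27 N; no verdict was returned.

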